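Burnish both long sides of a lamp foot, turning it between passes

ROBOT

A 6-joint arm with a two-finger parallel gripper is mounted at the origin on the work surface. World frame = base frame: x ahead of the robot, y to its left, z up, the work surface at z = 0. Lengths are in m, angles in degrees, forces in N, time in s.
With the tool pointing down it reaches from about 0.15 to 0.775 m from the base axis. Payload 6.1 kg.
Tool frame: the origin (TCP) lies midway between the tips of the shut fingers; the grasp point (between the pads) lies 19 mm behind it; z points along the fingers, y is the line along which they close (so a half turn about z gives the same grasp; the last joint's range is limited). The gripper opens to 85 mm and grips with 20 to 120 N. Pads are 22 mm wide; open, the fingers measure 114 mm over their backs; the gripper's body (76 mm by 85 mm) begins 54 mm behind the grasp point. The pads swing forward as they close: fully open they stand 13 mm farther back than shut.
Start: joints at [75, 7.208, -2.269, 80.523, 0, 90], TCP at [0.136, 0.507, 0.207] pointing down, gripper open.
Joint ranges: [-155.77, 155.77], [-54.66, 111.73], [-72.52, 77.12], [-102.08, 115.82], [-83.92, 84.16], [-180, 180]. Speed limits (degrees/s): [136.94, 136.94, 172.46, 180, 180, 180].

INTERFACE

Orientations are given as [roll, pitch, yaw] about the fixed x, y, z axes, in that order (R = Rz(yaw) Ry(pitch) Rx(roll)).
In Python, from workcell import robot, read_camera, get_calibration gives the robot as it stands. Calls block until the motion is done:
- robot.goto(position, orientation): joint-space move of the TCP to a pose.
- robot.move_l(position, rot=None, velocity=0.15): straight line of the TCP; rot=None keeps the orientation; velocity is the mean speed in m/s.
- robot.goto_joints(angles): joint-space move.
- robot.command_gripper(opening, effort=None): finger opening in m; effort is the grip in N (None keeps the last); returns when the fingers have stopped.
- robot.wait(seconds).
- robot.inverse_kinematics(position, orientation): joint angles nearest the present ones, or None.
- read_camera(name): name is "scene" or "top"; returns the picture (480x640x3 uint8, red, green, blue); there is no depth.
- get_calibration(name): a dict with "mtx" (3x3 intrinsics, pixels), "dist" ([k1, k2, p1, p2, k3] as OpenCV has them; the pictures are not rectified), "rvec" (rotation vector, rad) and "tvec" (3), from world to camera coordinates, as OpenCV has them. Camera axes: x right, y down, z forward; pixel columns grow to the right and rows downward; lengths in m; the calibration is good to about 2 mm. A picture is of the moment at which its call begins. get_calibration takes no time and is no camera call.
A pose or a line that the arm cannot do raises robot.PlanningError and nothing moves.
- robot.hand_in(): hands the job in; it is judged then, once.
Readings, each from a call of its own:
- robot.current_time(): time.
- robot.current_joint_pos(): joint angles.
- robot.current_joint_velocities(): joint speeds.
- robot.current_joint_torque(): joint torques, N m.
- robot.current_tcp_pos(): TCP position.
- robot.current_orientation(): TCP orientation.
- robot.current_ft_force(): force on the tool from outside, world axes, zero at the start.
- robot.current_torque(): the same for the moment, N m.
- robot.current_width(): finger opening in m.
- robot.current_finger_force(): force on a finger pad.
Only numpy, scipy, OpenCV 4.12 (cv2) and the standard library are available. Lean on these libraries where they do the work, as an engineer would, in place of code of your own. Each camera call takes 0.05 s, during which the arm holds its last target. There are 200 camera calls.

TASK

Burnish the two long sides of the rectangular brass lamp foot. With the carrier at the robot's right-hand end of its rail, lay the foot flat in the carrier's nest with its push-switch side facing the steel bar (stem side towards the fence), and slide the carrier past the bar fully to the left-hand stop; there lift the foot, turn it half round so that its stem side faces the bar, lay it flat in the nest again, and slide the carrier back past the bar fully to the right-hand stop, leaving the foot in it. Do not disturb the other things on the table.

Things in the scene. Friction and masses are not known exactly. Their poses are not given: they have to be found in the camera images.
- foot_center (a point): Rectangular brass lamp foot, 0.3 to 0.6 kg: flat block 64 mm (its x) by 90 mm (y) by 22 mm (z), on the table left or right of the jig, at any yaw. Point: centre of the block, 11 mm above its underside. A square stem rises near the -x long side (stem side); a round black push switch (18 mm across, 7 mm high) sits near the +x long side (switch side)
- foot_stem (a point): Square brass stem of the lamp foot, 20 by 20 mm, faces parallel to the foot's x and y, the handle to grip it by. It rises from 22 to 84 mm above the foot's underside. This point is on its axis half-way up, 53 mm above the underside, 14 mm towards -x and 42 mm up from the block's centre; axes as the foot's
- carrier_nest (a point): Nest on the aluminium carrier. Point: on the deck's top, 46 mm above the table, where the centre of the foot's underside belongs when the foot lies against the fence. +y along the rail, to the robot's left; +x across it, to the bar. Fence face at x = -32 mm, end cheeks at y = +-49 mm (4 mm of play at each end of the foot), 10 mm high with flared lips to 18 mm; the bar's side is open
- jig: The jig: rail slide with a stop block at each end, fixed to the table at a varying place and turned up to 0.2 rad; base 100 by 400 mm. Origin: on the table under the middle of the rail; +y along the rail to the robot's left, +x to the bar. The foot's long side overhangs the nest towards the bar; a foot laid 3 to 8 mm off the fence clears its lip, and the bar pushes it home during the pass
- carrier_knob (a point): Black square post on the carrier to move it by: 20 by 20 mm, rising to 125 mm above the table, faces parallel to the nest's x and y, at nest x = -82 mm, y = 0 (the robot's side). This point is on its axis, 20 mm below its top and 105 mm above the table
- carrier (a joint): Travel of the carrier on the rail in m: 0 at the right-hand stop (robot's right), 0.22 at the left-hand stop; starts within 0.02 of the right-hand stop. Slides with about 2 N friction and stays where it is left; passing the bar takes up to about 10 N. The stops are hard ends of travel
- bar (a joint): Deflection in m of the sprung steel burnishing bar on a bent bracket half-way along the rail, on its far side: 0 at rest, about 0.005 while a seated foot passes, at most 0.018; 500 N/m with 3 N preload. It meets the foot only for carrier travel between about 0.025 and 0.195
- bar_face (a point): Centre of the bar's rubbing face, which looks across the rail towards the robot, 57 mm above the table, level with the foot in the nest. Face 40 mm long along the rail and 18 mm high, with slanted lead-ins at both ends; the bar is about 90 mm long in all
- round_foot: round brass lamp foot 90 mm across, 14 mm thick, with a thin round black stem up to 89 mm; stands on the side opposite the rectangular foot. A bystander: leave alone. Origin at its underside's centre
- polish_tin: plain steel tin, 68 mm across, 50 mm tall. A bystander: leave alone. Origin at its underside's centre
- amber_bowl: amber glass bowl, 110 mm across, 60 mm tall. A bystander: leave alone. Origin at its underside's centre
- vase: blue ceramic vase, 72 mm across, 135 mm tall. A bystander: leave alone. Origin at its underside's centre
- screwdriver: screwdriver lying on the table. A bystander: leave alone. Origin at its underside
- screw_cup: small copper cup, 56 mm across, 35 mm tall. A bystander: leave alone. Origin at its underside's centre
- lamp_head: brass and black cylinder lamp head standing on end, 56 mm across, 150 mm tall. A bystander: leave alone. Origin at its underside's centre

How it is judged (in metres and radians):
On the way, in this order (a step that is already met when the one before it is completed fails the run):
1. the foot lies flat in the nest, switch side facing the bar, with the carrier within 35 mm of the right-hand stop (x of foot_center in the frame of carrier_nest between -0.005 and 0.011 m and y of foot_center in the frame of carrier_nest between -0.007 and 0.007 m and z of foot_center in the frame of carrier_nest between 0.006 and 0.015 m and angle between the y axis of foot_center and the y axis of carrier_nest, either way round below 0.12 rad and angle between foot_center's own z axis and vertical below 0.08 rad and x of foot_stem in the frame of carrier_nest below -0.002 m and value of joint carrier below 0.035 m), for 0.2 s.
2. the carrier passes the bar with the foot flat in the nest, and the bar is pressed back by more than 3 mm (x of foot_center in the frame of carrier_nest between -0.005 and 0.011 m and y of foot_center in the frame of carrier_nest between -0.007 and 0.007 m and z of foot_center in the frame of carrier_nest between 0.006 and 0.015 m and angle between the y axis of foot_center and the y axis of carrier_nest, either way round below 0.12 rad and angle between foot_center's own z axis and vertical below 0.08 rad and x of foot_stem in the frame of carrier_nest below -0.002 m and value of joint carrier between 0.08 and 0.14 m and value of joint bar above 0.003 m), for 0.05 s.
3. the carrier is within 7 mm of the left-hand stop, the foot still so in its nest (x of foot_center in the frame of carrier_nest between -0.005 and 0.011 m and y of foot_center in the frame of carrier_nest between -0.007 and 0.007 m and z of foot_center in the frame of carrier_nest between 0.006 and 0.015 m and angle between the y axis of foot_center and the y axis of carrier_nest, either way round below 0.12 rad and angle between foot_center's own z axis and vertical below 0.08 rad and x of foot_stem in the frame of carrier_nest below -0.002 m and value of joint carrier above 0.213 m), for 0.1 s.
4. the foot lies flat in the nest turned half round, stem side facing the bar, with the carrier within 30 mm of the left-hand stop (x of foot_center in the frame of carrier_nest between -0.005 and 0.011 m and y of foot_center in the frame of carrier_nest between -0.007 and 0.007 m and z of foot_center in the frame of carrier_nest between 0.006 and 0.015 m and angle between the y axis of foot_center and the y axis of carrier_nest, either way round below 0.12 rad and angle between foot_center's own z axis and vertical below 0.08 rad and x of foot_stem in the frame of carrier_nest above 0.007 m and value of joint carrier above 0.19 m), for 0.2 s.
5. the carrier passes the bar again with the turned foot flat in the nest, and the bar is pressed back by more than 3 mm (x of foot_center in the frame of carrier_nest between -0.005 and 0.011 m and y of foot_center in the frame of carrier_nest between -0.007 and 0.007 m and z of foot_center in the frame of carrier_nest between 0.006 and 0.015 m and angle between the y axis of foot_center and the y axis of carrier_nest, either way round below 0.12 rad and angle between foot_center's own z axis and vertical below 0.08 rad and x of foot_stem in the frame of carrier_nest above 0.007 m and value of joint carrier between 0.08 and 0.14 m and value of joint bar above 0.003 m), for 0.05 s.
At the end, for the whole second after the job is handed in: the carrier is at rest within 7 mm of the right-hand stop, and the foot lies flat in its nest (underside within 5 mm of the deck, centre between 5 mm into the fence and 11 mm off it, within 7 mm along the rail, aligned to 0.12 rad, level to 0.08 rad) with its stem side facing the bar (x of foot_center in the frame of carrier_nest between -0.005 and 0.011 m and y of foot_center in the frame of carrier_nest between -0.007 and 0.007 m and z of foot_center in the frame of carrier_nest between 0.006 and 0.015 m and angle between the y axis of foot_center and the y axis of carrier_nest, either way round below 0.12 rad and angle between foot_center's own z axis and vertical below 0.08 rad and x of foot_stem in the frame of carrier_nest above 0.007 m and value of joint carrier below 0.007 m and velocity of joint carrier between -0.01 and 0.01 m/s); the robot touches nothing.
It fails at once if a bystander is shifted by more than 30 mm or knocked over (distance of any of round_foot, polish_tin, amber_bowl, vase, screwdriver, screw_cup, lamp_head from where it was at the start of the episode above 0.03 m or angle between any of round_foot, polish_tin, amber_bowl, vase, screw_cup, lamp_head's own z axis and vertical above 0.5 rad).
It also fails if it takes over 72 s, if anything falls off the work surface, if the arm or the gripper's body presses on something with over 40 N, if the wrist force passes 120 N, or if a joint passes its speed limit or range.

## Working session

There is one attempt and no reset: what is moved stays moved. The work goes in short steps, each a Python script; the robot and the scene stay as the last script left them, time stands still between calls to the robot, and variables do not carry over. Pictures are saved under pics/ and viewed, at most 10 in all, crops included, and the job is handed in when it is done.

```bash
mkdir -p pics
python3 - <<'E'
from workcell import robot, read_camera, get_calibration
import cv2
for n in("scene","top"):
    im=read_camera(n); cv2.imwrite(f"pics/{n}0.png",im[:,:,::-1]); print(n,get_calibration(n))
print(robot.current_time())
E
```

```text
scene {'mtx': array([[443.49438808,   0.        , 312.97941149],
       [  0.        , 443.49438808, 242.97564818],
       [  0.        ,   0.        ,   1.        ]]), 'dist': array([0.01003241, 0.        , 0.        , 0.        , 0.        ]), 'rvec': array([ 2.3378558 ,  1.19913222, -0.36047566]), 'tvec': array([-0.34322807, -0.33173678,  1.31280599])}
top {'mtx': array([[580.68985201,   0.        , 317.29021861],
       [  0.        , 580.68985201, 250.83124464],
       [  0.        ,   0.        ,   1.        ]]), 'dist': array([-0.14382032,  0.        ,  0.        ,  0.        ,  0.        ]), 'rvec': array([ 2.15674565, -2.19694858,  0.0571273 ]), 'tvec': array([0.02349206, 0.57147595, 1.40086114])}
0.1
```

View pics/top0.png

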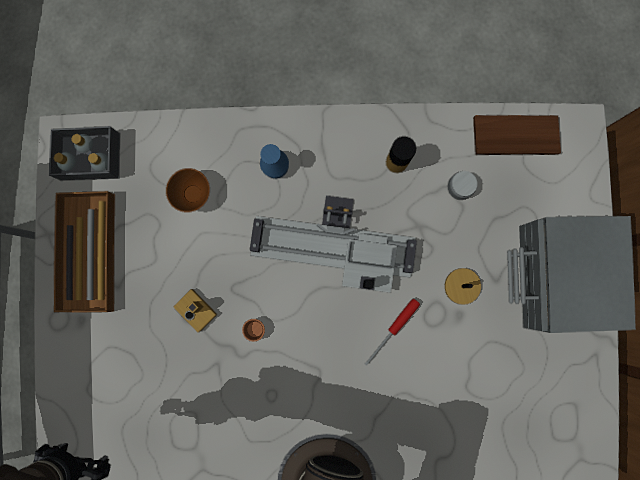

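View pics/scene0.png

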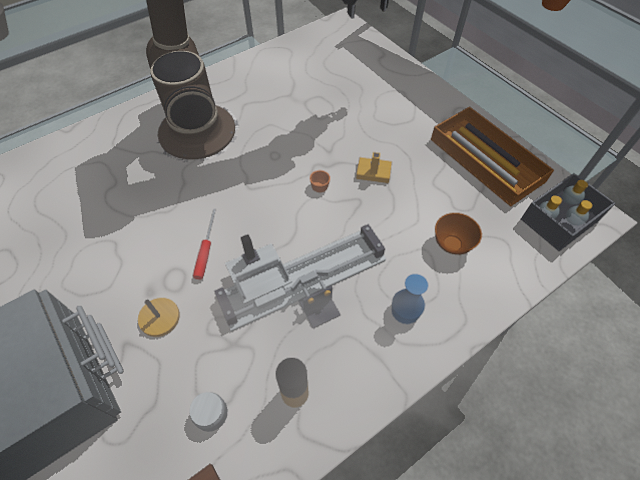

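The top view shows the foot at about (195,310), the jig from (250,235) to (420,260), the carrier at the right with its knob at about (368,283), the copper cup at (254,329) and the round foot at (463,286). I'll enlarge the foot and the jig.

Run:
```python
import cv2,numpy as np
t=cv2.imread("pics/top0.png");s=cv2.imread("pics/scene0.png")
def crop(im,x,y,w,h,k):
    c=cv2.resize(im[y:y+h,x:x+w],None,fx=k,fy=k,interpolation=cv2.INTER_CUBIC)
    for i in range(0,w,10): cv2.line(c,(i*k,0),(i*k,8 if i%50 else 16),(0,0,255),1); cv2.putText(c,str(x+i),(i*k,18),0,.3,(0,0,255))
    for i in range(0,h,10): cv2.line(c,(0,i*k),(8,i*k),(0,0,255),1); cv2.putText(c,str(y+i),(9,i*k+4),0,.3,(0,0,255))
    return c
cv2.imwrite("pics/a.png",crop(t,240,190,190,110,4))
cv2.imwrite("pics/b.png",np.hstack([crop(t,165,280,60,60,6),crop(s,345,140,60,60,6)]))
```

```text
(no output)
```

View pics/a.png

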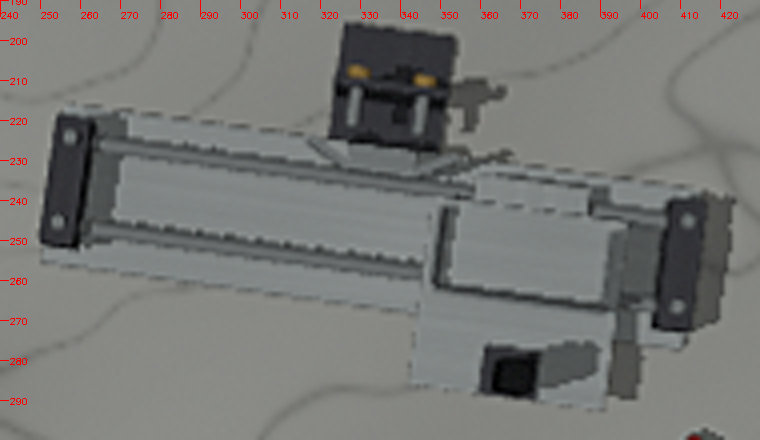

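View pics/b.png

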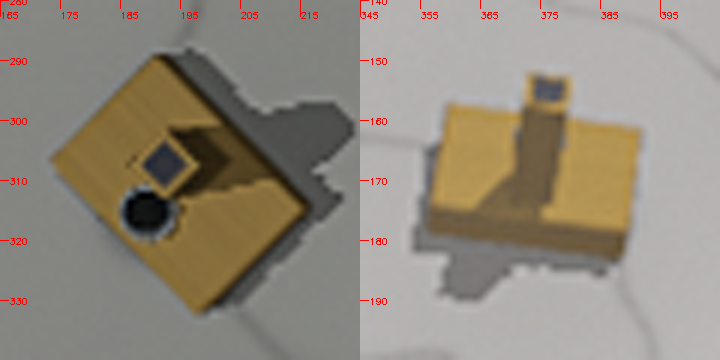

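Readings (crop a is 4x from (240,190), crop b is 6x). Foot corners in the top view are (190.8,289.2), (173.3,306.3), (198.3,332), (216.3,314.7), with the switch at (189.5,315.3) and the stem top at (192.5,307.5). The knob top is at (369,283.5).

```bash
cat > h.py <<'E'
import numpy as np, cv2
from scipy.optimize import least_squares
from workcell import robot, read_camera, get_calibration
C={n:get_calibration(n) for n in("top","scene")}
def proj(n,p):
    c=C[n]; return cv2.projectPoints(np.float64(p).reshape(-1,1,3),c["rvec"],c["tvec"],c["mtx"],c["dist"])[0].reshape(-1,2)
def T(q,p):  # planar pose (x,y,yaw) applied to local points
    p=np.atleast_2d(np.float64(p)); c,s=np.cos(q[2]),np.sin(q[2])
    return np.c_[q[0]+c*p[:,0]-s*p[:,1],q[1]+s*p[:,0]+c*p[:,1],p[:,2]]
def fit(obs,q0):  # obs: {cam:[(local xyz),(u,v)]}
    f=lambda q:np.concatenate([(proj(n,T(q,[a for a,_ in o]))-[b for _,b in o]).ravel() for n,o in obs.items()])
    r=least_squares(f,q0); return r.x,r.fun
def crop(im,x,y,w,h,k):
    c=cv2.resize(im[y:y+h,x:x+w],None,fx=k,fy=k,interpolation=cv2.INTER_CUBIC)
    for i in range(0,w,10): cv2.line(c,(i*k,0),(i*k,8),(0,0,255),1); cv2.putText(c,str(x+i),(i*k,18),0,.3,(0,0,255))
    for i in range(0,h,10): cv2.line(c,(0,i*k),(8,i*k),(0,0,255),1); cv2.putText(c,str(y+i),(9,i*k+4),0,.3,(0,0,255))
    return c
E
python3 - <<'E'
from h import *
s=cv2.imread("pics/scene0.png"); cv2.imwrite("pics/c.png",crop(s,210,225,180,110,4))
z=.022
o={"top":[((-.032,-.045,z),(190.8,289.2)),((.032,-.045,z),(173.3,306.3)),((.032,.045,z),(198.3,332)),((-.032,.045,z),(216.3,314.7)),((-.014,0,.084),(192.5,307.5))],
"scene":[((.032,.045,z),(359.5,157.3)),((.032,-.045,z),(391.8,161.7)),((-.032,-.045,z),(389.2,178.7)),((-.032,.045,z),(356.7,174.7)),((-.014,0,.084),(376.3,155))]}
for k in (["top"],["scene"],["top","scene"]):
    q,f=fit({n:o[n] for n in k},[.35,.28,2.3]); print(k,q,np.degrees(q[2]),np.round(f,1))
def fk(q): return np.concatenate([f(q) for f in [lambda q:proj("top",[q[0],q[1],.125]).ravel()-[369,283.5]]])
print("knob top",least_squares(fk,[.4,-.1]).x)
# stops direction (assume z~.07)
for p in((257,235.2),(410,255.7)): print(least_squares(lambda q:proj("top",[q[0],q[1],.07]).ravel()-p,[.4,0]).x)
E
```

```text
['top'] [0.43031736 0.31698358 2.33930182] 134.0321213129662 [ 0.3 -0.8 -0.4  0.4 -0.2  0.9  0.1 -0.2  0.2 -0.3]
['scene'] [0.43364566 0.31615534 2.33602157] 133.84417703163498 [-0.2 -0.3  0.3 -0.5  0.6  0.3 -0.6 -0.2 -0.1  0.6]
['top', 'scene'] [0.43154209 0.31688811 2.33800773] 133.95797536581298 [ 0.3 -1.3 -0.4 -0.1 -0.2  0.4  0.1 -0.7  0.3 -0.8 -0.5 -0.9 -0.  -1.1
  0.4 -0.3 -0.8 -0.8 -0.4 -0. ]
knob top [ 0.48826289 -0.10429002]
[0.60823987 0.15457112]
[ 0.55258708 -0.20668269]
```

View pics/c.png

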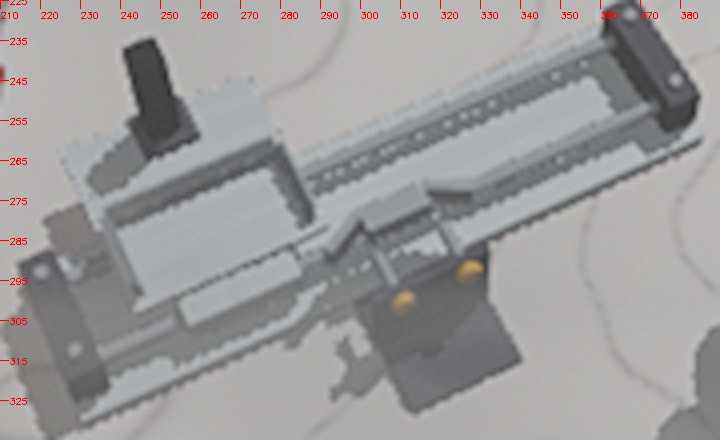

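The scene crop shows the knob top at about (245.5,237.5), the far base corners at (385.7,260) and (231.3,330), and the open nest next to the knob.

Run:
```python
from h import *
# jig yaw from base corners; unknown base height
ob=[("top",(.05,.2),(258,215.8)),("top",(-.05,.2),(250,255.5)),("top",(-.05,-.2),(410.8,277)),("scene",(.05,.2),(385.7,260)),("scene",(.05,-.2),(231.3,330))]
f=lambda q:np.concatenate([(proj(n,T(q,[*a,q[3]]))-b).ravel() for n,a,b in ob])
r=least_squares(f,[.58,-.03,-.15,.01]);print("jig",r.x,np.degrees(r.x[2]),np.round(r.fun,1))
kf=lambda q:np.concatenate([proj("top",[q[0],q[1],.125]).ravel()-[369,283.5],proj("scene",[q[0],q[1],.125]).ravel()-[245.5,237.5]])
k=least_squares(kf,[.4,-.1]);print("knob",k.x,np.round(k.fun,1))
ks=least_squares(lambda q:kf(q)[2:],[.4,-.1]);print("knob scene",ks.x)
yaw=r.x[2]; c,s=np.cos(yaw),np.sin(yaw)
d=k.x-r.x[:2]; print("knob in jig",c*d[0]+s*d[1],-s*d[0]+c*d[1])
# IK j6 for foot grasps and place poses
fq=[.4315,.3169,133.96]
st=T([fq[0],fq[1],np.radians(fq[2])],[-.014,0,.034])[0]; print("stem",st)
print(robot.current_orientation(),robot.current_joint_pos())
nest=T([k.x[0],k.x[1],yaw],[.082,0,.046])[0]
for g in(0,90,180,270):
    for n,p,y in(("pick",st,fq[2]+g),("place",nest+[0,0,.1],np.degrees(yaw)+g),("left",nest+[.034,.217,.1],np.degrees(yaw)+g),("knob",[*k.x,.086],np.degrees(yaw)+g)):
        y=(y+180)%360-180
        q=robot.inverse_kinematics(list(p),[180,0,y]); print(g,n,None if q is None else np.round(q,0))
```

```text
jig [ 0.58312306 -0.02580165 -0.15710004  0.00354619] -9.001169262927213 [-1.7 -0.1  0.4 -0.2 -0.5  0.5  0.2 -0.2 -1.2  1.1]
knob [ 0.48789444 -0.10398027] [-0.1  0.2 -0.   0.2]
knob scene [ 0.48737817 -0.10363591]
knob in jig -0.0818244857024537 -0.09211482401063725
stem [0.44121818 0.30682246 0.034     ]
[-1.79914749e+02 -7.98325553e-06  1.65000107e+02] [ 7.50004155e+01  7.23999844e+00 -2.32138837e+00  8.05238640e+01
  8.44234544e-06  9.00003085e+01]
0 pick [ 35.  12. -19.  59.   0.  81.]
0 place [-12.  14.  -2.  74.   0. 177.]
0 left [   9.   17.    2.   75.    0. -162.]
0 knob [-12.   6. -19.  65.   0. 177.]
90 pick [ 35.  12. -19.  59.   0.  -9.]
90 place [-12.  14.  -2.  74.   0.  87.]
90 left [  9.  17.   2.  75.   0. 108.]
90 knob [-12.   6. -19.  65.   0.  87.]
180 pick [ 35.  12. -19.  59.   0. -99.]
180 place [-12.  14.  -2.  74.   0.  -3.]
180 left [ 9. 17.  2. 75.  0. 18.]
180 knob [-12.   6. -19.  65.   0.  -3.]
270 pick [ 35.  12. -19.  59.   0. 171.]
270 place [-12.  14.  -2.  74.   0. -93.]
270 left [  9.  17.   2.  75.   0. -72.]
270 knob [-12.   6. -19.  65.   0. -93.]
```

Both cameras agree: the carrier is at about 0.018 travel and yaw is -8.9°. I'll grip the knob first, to get its position along the rail exactly, then pick up the foot.

```bash
cat >> h.py <<'E'
YAW=np.radians(-8.9); YD=-8.9
ey=np.array([-np.sin(YAW),np.cos(YAW),0]); ex=np.array([np.cos(YAW),np.sin(YAW),0])
def ori(a): return [180,0,float((a+180)%360-180)]
def tcp(): return np.array(robot.current_tcp_pos())
def st(m): print(m,"t",round(robot.current_time(),2),"tcp",np.round(tcp(),4),"F",np.round(robot.current_ft_force(),1),"w",round(robot.current_width(),4),"ff",np.round(robot.current_finger_force(),1))
E
python3 - <<'E'
from h import *
k=np.array([.4878,-.1038])
robot.goto([*k,.2],ori(YD+180)); robot.command_gripper(.05)
robot.move_l([*k,.086],velocity=.2); st("down")
robot.command_gripper(0,40); st("grip")
p=tcp(); robot.move_l(list(p-ey*.03),velocity=.06) if False else None
robot.command_gripper(.05); st("rel")
robot.move_l([*k,.2],velocity=.3)
st_=T([.4315,.3169,np.radians(133.96)],[-.014,0,0])[0]
robot.goto([st_[0],st_[1],.2],ori(133.96+90)); st("above")
cv2.imwrite("pics/d.png",np.vstack([crop(cv2.cvtColor(read_camera(n),cv2.COLOR_RGB2BGR),*a) for n,a in(("top",(150,270,100,70,4)),("scene",(320,110,100,70,4)))]))
E
```

```text
down t 3.76 tcp [ 0.4883 -0.1039  0.0869] F [ 0.5  0.2 -0.1] w 0.0499 ff 0.0
grip t 4.13 tcp [ 0.4888 -0.1041  0.0876] F [-0.2  0.3  6.3] w 0.0192 ff 41.0
rel t 4.53 tcp [ 0.4877 -0.1038  0.0858] F [-0.4 -0.5  0.3] w 0.0503 ff 0.0
above t 6.59 tcp [0.4415 0.306  0.1998] F [-0.2 -0.4 -0.6] w 0.05 ff 0.0
```

View pics/d.png

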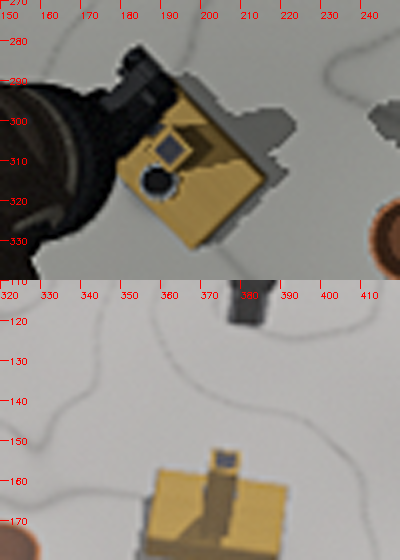

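The gripper is above the stem at about (192,307) and lined up with it. Now I'll grasp and place the foot.

Run:
```python
from h import *
p=tcp()
s=T([.4315,.3169,np.radians(133.96)],[-.014,0,.034])[0]
robot.move_l(list(s),velocity=.12); st("down")
robot.command_gripper(0,80); st("grip")
robot.move_l([s[0],s[1],.26],velocity=.2); st("lift")
n=np.array([.4882,-.1040,0])+ex*(.082-.0085)
robot.goto([n[0],n[1],.20],ori(YD+90)); st("over")
robot.move_l([n[0],n[1],.105],velocity=.15); st("low")
cv2.imwrite("pics/e.png",np.vstack([crop(cv2.cvtColor(read_camera(n),cv2.COLOR_RGB2BGR),*a) for n,a in(("top",(310,210,110,90,3)),("scene",(205,215,110,90,3)))]))
```

```text
down t 8.22 tcp [0.4417 0.3072 0.0348] F [ 0.7  0.7 -0.5] w 0.05 ff 0.0
grip t 8.61 tcp [0.4413 0.3074 0.0347] F [-3.2  1.7  4.3] w 0.0184 ff 78.9
lift t 9.89 tcp [0.4409 0.3065 0.2587] F [-0.6 -0.5 -3.7] w 0.0188 ff 78.2
over t 11.52 tcp [ 0.5608 -0.1147  0.1999] F [-0.4  0.2 -2.9] w 0.0186 ff 78.2
low t 12.3 tcp [ 0.5614 -0.1152  0.1059] F [-0.2  0.7 -3.5] w 0.0187 ff 78.2
```

View pics/e.png

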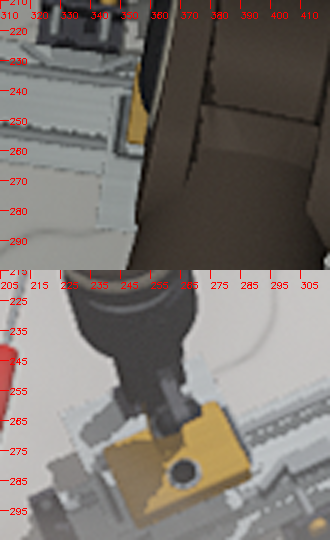

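The foot is over the nest with the switch (at about (260,281) in the scene view) towards the bar. I'll lower it in steps, watching the force.

```bash
cat >> h.py <<'E'
def lower(z0,step=.004,lim=12):
    while tcp()[2]>z0+.0015:
        p=tcp(); t=TGT[:]; t[2]=max(z0,t[2]-step); TGT[:]=t
        robot.move_l(t,velocity=.05); F=np.array(robot.current_ft_force())
        if F[2]>lim or np.hypot(F[0],F[1])>15 or t[2]<=z0: break
    st("lowered")
TGT=[0,0,0]
E
python3 - <<'E'
from h import *
n=np.array([.4882,-.1040,0])+ex*(.082-.0085)
TGT[:]=[float(n[0]),float(n[1]),.105]
for z in(.095,.088,.082): lower(z,.01)
lower(.0805,.002,8)
cv2.imwrite("pics/f.png",crop(cv2.cvtColor(read_camera("scene"),cv2.COLOR_RGB2BGR),205,225,110,90,6))
E
```

```text
lowered t 12.75 tcp [ 0.5604 -0.1153  0.0945] F [ 0.2  0.1 -3.6] w 0.0185 ff 78.2
lowered t 13.04 tcp [ 0.5605 -0.1153  0.0875] F [-0.3  0.3 -3.3] w 0.0187 ff 78.2
lowered t 13.31 tcp [ 0.5605 -0.1153  0.0815] F [ 0.7 -0.6 -3.5] w 0.0183 ff 78.2
lowered t 13.31 tcp [ 0.5605 -0.1153  0.0815] F [ 0.7 -0.6 -3.5] w 0.0183 ff 78.2
```

View pics/f.png

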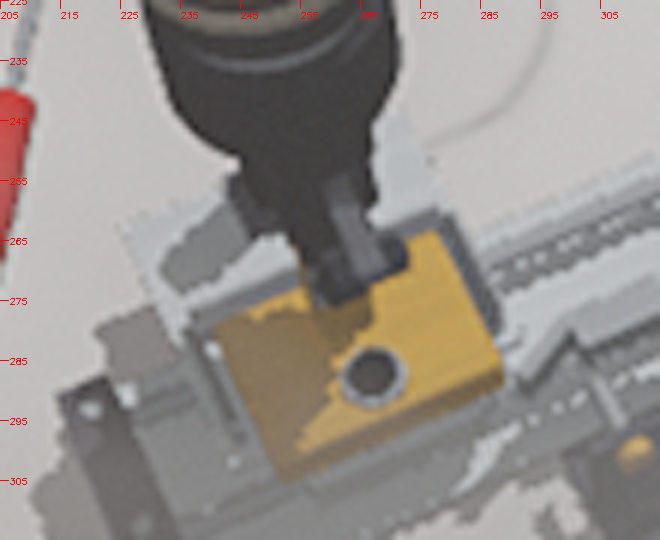

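It is seated between the cheeks, about 1 mm above the deck. I'll set it down, release, grip the knob and slide left.

Run:
```python
from h import *
n=np.array([.4882,-.1040,0])+ex*(.082-.0085)
TGT[:]=[float(n[0]),float(n[1]),.081]
lower(.077,.001,3)
robot.command_gripper(.05); robot.wait(.2); st("open")
robot.move_l([TGT[0],TGT[1],.19],velocity=.25)
k=np.array([.4882,-.1040,0])
robot.goto([k[0],k[1],.19],ori(YD+180)); robot.move_l([k[0],k[1],.086],velocity=.2)
robot.command_gripper(0,60); st("knob")
for i in range(12):
    d=min(.02*(i+1),.215); 
    robot.move_l([*(k+ey*d)[:2],.086],velocity=.08)
    F=robot.current_ft_force(); print(round((tcp()-k)@ey,4),round((tcp()-k)@ex,4),"Fy",round(float(F@ey),1),"Fx",round(float(F@ex),1))
    if abs(F@ey)>30: break
st("end")
```

```text
lowered t 13.86 tcp [ 0.5614 -0.1155  0.0806] F [-2.1  1.   7.5] w 0.0186 ff 79.7
open t 14.47 tcp [ 0.5608 -0.1154  0.0789] F [ 0.  -0.4  0.1] w 0.0501 ff 0.0
knob t 17.52 tcp [ 0.4893 -0.1042  0.0877] F [-0.7  0.1  5.1] w 0.0184 ff 59.7
0.0198 0.0011 Fy -1.6 Fx -0.6
0.0404 0.001 Fy 1.5 Fx -0.9
0.0603 0.001 Fy 0.7 Fx -1.6
0.0803 0.001 Fy -0.5 Fx -1.3
0.1004 0.001 Fy 0.7 Fx -1.7
0.1204 0.0009 Fy -0.1 Fx -0.6
0.1405 0.0009 Fy 1.4 Fx -1.0
0.1606 0.0009 Fy 0.2 Fx -2.5
0.1811 0.0009 Fy 1.9 Fx -1.7
0.2012 0.0009 Fy 1.9 Fx -0.4
0.2024 0.0009 Fy -46.8 Fx -0.4
end t 21.86 tcp [0.5204 0.0958 0.0875] F [ -7.6 -46.2  15.5] w 0.0182 ff 61.9
```

Left stop reached. I'll relax the push, release, and check the foot.

Run:
```python
from h import *
k=np.array([.4882,-.1040,0])+ey*.2020
robot.move_l([k[0],k[1],.086],velocity=.05); st("relax")
robot.command_gripper(.05); p=tcp(); robot.move_l([p[0],p[1],.19],velocity=.3)
q=np.array([.4882,-.1040,0])+ey*.2022+ex*(.082-.014)   # stem if home
robot.goto([q[0],q[1],.19],ori(YD+90)); st("over")
im={n:cv2.cvtColor(read_camera(n),cv2.COLOR_RGB2BGR) for n in("top","scene")}
for n in im: cv2.imwrite(f"pics/g_{n}.png",im[n])
print(proj("scene",[*q[:2],.130]),proj("top",[*q[:2],.130]))
cv2.imwrite("pics/g.png",crop(im["scene"],275,190,110,90,6))
```

```text
relax t 22.27 tcp [0.5203 0.095  0.0876] F [-1.6 -1.1  6.3] w 0.0184 ff 61.8
over t 24.54 tcp [0.5862 0.0852 0.1892] F [ 0.  -0.8 -0. ] w 0.0503 ff 0.0
[[342.65516208 224.53194993]] [[284.34623201 241.49922814]]
```

View pics/g.png

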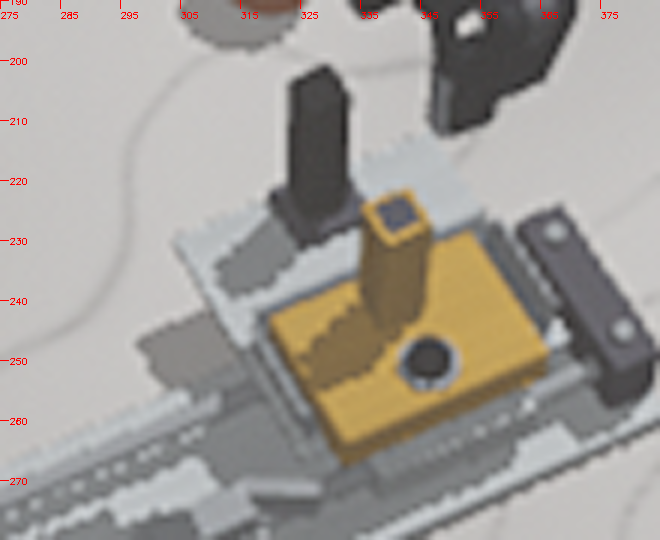

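Run:
```python
from h import *
k=np.array([.4882,-.1040,0])+ey*.2020
for nm,px,z,o in(("stem",(341.2,225.8),.130,.082),("knob",(328.6,203.3),.125,0),):
    r=least_squares(lambda q:proj("scene",[*q,z]).ravel()-px,[.55,.1]).x
    d=np.array([*r,0])-k; print(nm,"nest x",d@ex-.082,"y",d@ey)
# block top corners near side/ends -> (x,y) in nest
for px in((275+270/6,190+318/6),(275+475/6,190+233/6),(275+548/6,190+350/6),(275+345/6,190+447/6)):
    r=least_squares(lambda q:proj("scene",[*q,.068]).ravel()-px,[.55,.1]).x
    d=np.array([*r,0])-k; print(np.round([d@ex-.082,d@ey],4))
```

```text
stem nest x -0.01249977172743788 y -0.004235573209639262
knob nest x -0.08278597655223509 y 0.0016070625416220224
[-0.0286 -0.048 ]
[-0.0271  0.0411]
[0.0321 0.0395]
[ 0.0344 -0.0489]
```

Measured from the picture, the foot is home against the fence (x about 0 to 2 mm) and has been dragged to y of about -4 mm by the bar, so the first pass did rub. Now I'll lift, turn and place it.

Run:
```python
from h import *
N=np.array([.4882,-.1040,0])+ey*.2020+ex*.082
a=N+ex*-.0135+ey*-.004
robot.move_l([a[0],a[1],.19],velocity=.1); robot.move_l([a[0],a[1],.080],velocity=.15); st("down")
robot.command_gripper(0,80); st("grip"); 
robot.move_l([a[0],a[1],.23],velocity=.15); st("lift")
b=N+ex*.0193
robot.goto([b[0],b[1],.23],ori(YD+270)); st("turned")
robot.move_l([b[0],b[1],.105],velocity=.15)
TGT[:]=[float(b[0]),float(b[1]),.105]
for z in(.095,.088,.082): lower(z,.01)
cv2.imwrite("pics/h.png",crop(cv2.cvtColor(read_camera("scene"),cv2.COLOR_RGB2BGR),275,190,110,90,6))
```

```text
down t 25.77 tcp [0.5871 0.0811 0.0809] F [-0.7 -0.5  0.9] w 0.0502 ff 0.0
grip t 26.16 tcp [0.587  0.0812 0.0811] F [-1.5 -0.1  5.7] w 0.0188 ff 78.5
lift t 27.31 tcp [0.586  0.081  0.2287] F [-0.5  0.7 -3.8] w 0.0185 ff 79.0
turned t 29.97 tcp [0.6195 0.0799 0.23  ] F [ 1.1 -0.4 -4.4] w 0.0184 ff 79.1
lowered t 31.3 tcp [0.6193 0.0799 0.0947] F [ 0.2 -0.6 -3.7] w 0.0188 ff 79.1
lowered t 31.59 tcp [0.6192 0.0798 0.0874] F [-0.  -0.2 -3.7] w 0.0185 ff 79.1
lowered t 31.86 tcp [0.6194 0.0799 0.0817] F [ 0.3  0.2 -3.8] w 0.0182 ff 79.0
```

View pics/h.png

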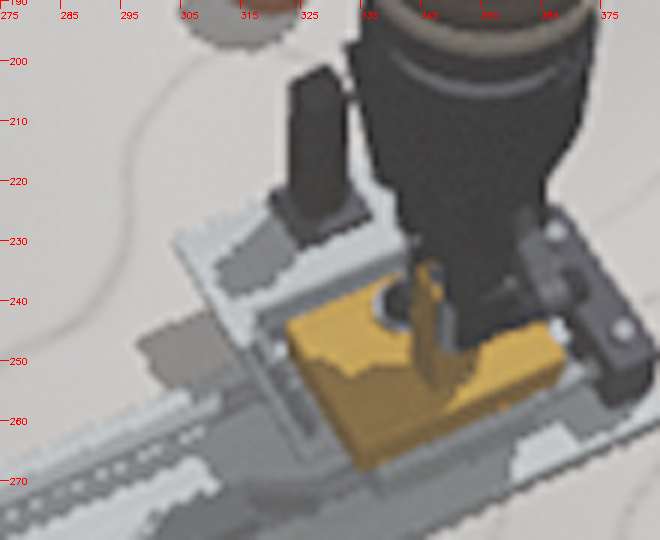

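Run:
```python
from h import *
k=np.array([.4882,-.1040,0])+ey*.2020
for X,Y in((287,323),(566,350),(367,450)):
    px=(275+X/6,190+Y/6)
    r=least_squares(lambda q:proj("scene",[*q,.0695]).ravel()-px,[.55,.1]).x
    d=np.array([*r,0])-k; print(np.round([d@ex-.082,d@ey],4))
```

```text
[-0.0228 -0.0437]
[0.036 0.045]
[ 0.04   -0.0427]
```

Placement is good: about 5 mm off the fence and y about +1 mm. Release, then slide right.

Run:
```python
from h import *
k=np.array([.4882,-.1040,0])+ey*.2020; b=k+ex*(.082+.0193)
TGT[:]=[float(b[0]),float(b[1]),.081]
lower(.077,.001,3)
robot.command_gripper(.05); robot.wait(.3); st("open")
robot.move_l([b[0],b[1],.19],velocity=.25)
robot.goto([k[0],k[1],.19],ori(YD+180)); robot.move_l([k[0],k[1],.086],velocity=.2)
robot.command_gripper(0,60); st("knob")
for i in range(12):
    d=min(.02*(i+1),.222)
    robot.move_l([*(k-ey*d)[:2],.086],velocity=.08)
    F=robot.current_ft_force(); print(round((tcp()-k)@ey,4),"Fy",round(float(F@ey),1))
    if abs(F@ey)>30: break
st("end")
c=(tcp()-k)@ey; g=k+ey*(c+.0003)
robot.move_l([g[0],g[1],.086],velocity=.05); st("relax")
robot.command_gripper(.05); robot.move_l([g[0],g[1],.2],velocity=.25)
robot.goto([.35,.1,.3],ori(YD+180)); st("away")
im={n:cv2.cvtColor(read_camera(n),cv2.COLOR_RGB2BGR) for n in("top","scene")}
cv2.imwrite("pics/i.png",np.vstack([crop(im["top"],310,210,120,85,3),crop(im["scene"],205,220,120,85,3)]))
```

```text
lowered t 32.16 tcp [0.6198 0.0799 0.0812] F [-1.2 -0.7  4.9] w 0.0185 ff 80.3
open t 32.87 tcp [0.6195 0.0799 0.0799] F [-0.4 -0.1 -0.6] w 0.05 ff 0.0
knob t 35.95 tcp [0.5205 0.0957 0.0878] F [-1.3 -0.7  6.1] w 0.0182 ff 59.8
-0.0204 Fy -1.9
-0.0392 Fy 2.1
-0.0598 Fy 0.4
-0.08 Fy -0.5
-0.0999 Fy -0.5
-0.1201 Fy -0.8
-0.1402 Fy -0.9
-0.1602 Fy -0.9
-0.1807 Fy -1.8
-0.2009 Fy -2.1
-0.2196 Fy 2.9
-0.2196 Fy 10.3
end t 40.6 tcp [ 0.4867 -0.1216  0.0878] F [ 0.7 10.3  7.6] w 0.0183 ff 60.9
relax t 40.85 tcp [ 0.4868 -0.1208  0.0878] F [-0.5  2.7  6.5] w 0.0184 ff 60.9
away t 42.94 tcp [0.3503 0.0997 0.2991] F [ 0.4 -0.2 -1.2] w 0.0502 ff 0.0
```

The picture allowance is used up, so I'll check the final placing numerically by comparing the brass mask with the projected foot.

Run:
```python
from h import *
k=np.array([.4882,-.1040,0])+ey*(.2020-.2194); N=k+ex*.082
for n in("top","scene"):
    im=read_camera(n); h=cv2.cvtColor(im,cv2.COLOR_RGB2HSV)
    m=cv2.inRange(h,(14,70,40),(32,255,255))
    R=proj(n,[*N[:2],.06])[0].astype(int); z=np.zeros_like(m); z[R[1]-30:R[1]+30,R[0]-35:R[0]+35]=255; m&=z
    for y in(-.004,0,.004):
      for x in(0,.006):
        q=[*(N+ex*x+ey*y)[:2],YAW]
        e=np.zeros_like(m)
        for x0,x1,yy,z0,z1 in((-.032,.032,.045,.046,.068),(.004,.024,.01,.068,.13)):
            P=[(a,b,c) for a in(x0,x1) for b in(-yy,yy) for c in(z0,z1)]
            cv2.fillConvexPoly(e,cv2.convexHull(proj(n,T(q,P)).round().astype(np.int32)),255)
        print(n,x,y,"IoU",round((e&m>0).sum()/((e|m)>0).sum(),3),(m>0).sum(),(e>0).sum())
    s=proj(n,T([*(N+ey*.004)[:2],YAW],[.014,0,.13]))[0]; print("stem px",s,im[int(round(s[1])),int(round(s[0]))])
print(robot.current_time(),robot.current_joint_velocities())
```

```text
top 0 -0.004 IoU 0.704 930 1110
top 0.006 -0.004 IoU 0.625 930 1165
top 0 0 IoU 0.779 930 1128
top 0.006 0 IoU 0.671 930 1115
top 0 0.004 IoU 0.808 930 1151
top 0.006 0.004 IoU 0.723 930 1110
stem px [380.47798306 242.15956243] [54 54 58]
scene 0 -0.004 IoU 0.594 955 1362
scene 0.006 -0.004 IoU 0.539 955 1362
scene 0 0 IoU 0.662 955 1343
scene 0.006 0 IoU 0.588 955 1346
scene 0 0.004 IoU 0.722 955 1323
scene 0.006 0.004 IoU 0.631 955 1361
stem px [256.68465734 274.16285632] [93 93 95]
43.1417 [ 0.07507508 -0.17233951  0.25599164  0.22730991  0.02458142  0.00821968]
```

The foot fits best at x = 0, y = +4 mm, which is home against the fence and dragged to the left cheek as expected, so the second pass rubbed too. The dark stem tip is where it should be on the bar side.

```bash
python3 -c "
from workcell import robot
print(robot.hand_in())"
```

```text
the job is handed in; nothing more can be done
None
```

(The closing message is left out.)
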